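# Make up the titration kit and the weighing kit

## Task

Make up two kits from the stock on the bench. In the long three-compartment tray stand the conical flask in the middle compartment, with the tall bottle and the small dropper bottle in the end compartments, one at each end, whichever way round; in the short two-compartment tray stand the squat jar and the brass weight, one in each compartment. Set each thing down upright on the tray's floor without dropping it or knocking it over, and leave the beaker, the crucible and the loose rubber stopper where they are.

Things in the scene. Friction and masses are not known exactly. Their poses are not given: they have to be found in the camera images.
- long_tray: White plastic kit tray, 244 mm long and 84 mm wide, with three compartments in one row, each 76 x 76 mm inside. Walls 4 mm thick, 15 mm high; floor inside 4 mm above the bench; fixed. Origin: centre of its underside, at bench height; own y along the row, z up. Compartment centres at y = -80, 0 (middle) and +80 mm, x = 0. Left or right of the stock.
- short_tray: White plastic kit tray, 164 mm long and 84 mm wide, with two compartments in one row, each 76 x 76 mm inside. Walls 4 mm thick, 15 mm high; floor inside 4 mm above the bench; fixed. Origin: centre of its underside, at bench height; own y along the row, z up. Compartment centres at y = -40 and +40 mm, x = 0.
- tall_bottle: Tall amber glass bottle, paper label round its middle, narrow black screw cap; body 46 mm in diameter up to 90 mm, 118 mm high in all, about 0.22 kg. Grip the straight body. Origin: centre of its underside, z up along its axis; round.
- jar: Squat amber glass jar with a wide flat black lid; 56 mm in diameter up to 46 mm, lid 52 mm in diameter, 62 mm high in all, about 0.15 kg. Origin: centre of its underside, z up along its axis; round.
- flask: Conical clear glass flask with a black rubber stopper; base 58 mm in diameter, narrowing to a straight neck 26 mm in diameter from 66 to 104 mm, stopper 24 mm in diameter up to 116 mm, about 0.12 kg. Grip the neck. Origin: centre of its underside, z up along its axis; round.
- dropper: Small slim amber glass dropper bottle: body 28 mm in diameter up to 50 mm, black collar 22 mm in diameter up to 62 mm, small black rubber bulb up to 82 mm, about 0.05 kg. Grip the body. Origin: centre of its underside, z up along its axis; round.
- weight: Brass balance weight: cylinder 38 mm in diameter up to 50 mm, then a short neck and a 22 mm knob up to 72 mm, about 0.45 kg. Grip the cylinder. Origin: centre of its underside, z up along its axis; round.
- beaker: Bystander, loose: empty open glass beaker, 60 mm in diameter at the rim, 80 mm high, standing among the stock. Origin: centre of its underside, z up along its axis; round.
- crucible: Bystander, loose: small open white porcelain crucible, 34 mm in diameter, 18 mm high, between the rows of stock. Origin: centre of its underside, z up along its axis; round.
- stopper: Bystander, loose: black rubber stopper standing on its narrow end, 34 mm in diameter at the top, 18 mm high, between the rows of stock. Origin: centre of its underside, z up along its axis; round.
There are look-alikes about, which are no part of the job. What is shaped like the dropper but purple or red is not meant. Leave any blue look-alike of the weight alone.

How it is judged:
At the end, for the whole second after the job is handed in: Flask in the long tray's middle compartment, tall bottle and dropper bottle in its two ends, jar and weight one in each compartment of the short tray: each centre within 26 mm of the compartment centre in x and y, underside 1 to 8 mm above the tray's, tilt under 0.1 rad, at rest (z of flask in the frame of long_tray between 0.001 and 0.008 m and angle between each of flask, tall_bottle, dropper, jar, weight's own z axis and vertical below 0.1 rad and linear speed of each of flask, tall_bottle, dropper, jar, weight below 0.03 m/s and angular speed of each of flask, tall_bottle, dropper, jar, weight below 0.3 rad/s and z of tall_bottle in the frame of long_tray between 0.001 and 0.008 m and z of dropper in the frame of long_tray between 0.001 and 0.008 m and z of jar in the frame of short_tray between 0.001 and 0.008 m and z of weight in the frame of short_tray between 0.001 and 0.008 m and x of flask in the frame of long_tray between -0.026 and 0.026 m and y of flask in the frame of long_tray between -0.026 and 0.026 m and ((x of tall_bottle in the frame of long_tray between -0.026 and 0.026 m and y of tall_bottle in the frame of long_tray between 0.054 and 0.106 m and x of dropper in the frame of long_tray between -0.026 and 0.026 m and y of dropper in the frame of long_tray between -0.106 and -0.054 m) or (x of tall_bottle in the frame of long_tray between -0.026 and 0.026 m and y of tall_bottle in the frame of long_tray between -0.106 and -0.054 m and x of dropper in the frame of long_tray between -0.026 and 0.026 m and y of dropper in the frame of long_tray between 0.054 and 0.106 m)) and ((x of jar in the frame of short_tray between -0.026 and 0.026 m and y of jar in the frame of short_tray between 0.014 and 0.066 m and x of weight in the frame of short_tray between -0.026 and 0.026 m and y of weight in the frame of short_tray between -0.066 and -0.014 m) or (x of jar in the frame of short_tray between -0.026 and 0.026 m and y of jar in the frame of short_tray between -0.066 and -0.014 m and x of weight in the frame of short_tray between -0.026 and 0.026 m and y of weight in the frame of short_tray between 0.014 and 0.066 m))); the robot touches nothing.
It fails at once if a kit thing is dropped or thrown (moves faster than 0.6 m/s while not in the fingers) ((linear speed of tall_bottle above 0.6 m/s and contact force between the fingers and tall_bottle below 0.1 N) or (linear speed of jar above 0.6 m/s and contact force between the fingers and jar below 0.1 N) or (linear speed of flask above 0.6 m/s and contact force between the fingers and flask below 0.1 N) or (linear speed of dropper above 0.6 m/s and contact force between the fingers and dropper below 0.1 N) or (linear speed of weight above 0.6 m/s and contact force between the fingers and weight below 0.1 N)).
It fails at once if a kit thing is knocked over (tilted more than 0.8 rad) (angle between any of tall_bottle, jar, flask, dropper, weight's own z axis and vertical above 0.8 rad).
It fails at once if the beaker, the crucible or the loose stopper is moved more than 30 mm or tipped (distance of any of beaker, crucible, stopper from where it was at the start of the episode above 0.03 m or angle between any of beaker, crucible, stopper's own z axis and vertical above 0.4 rad).
It also fails if it takes over 128 s, if anything falls off the work surface, if the arm or the gripper's body presses on something with over 40 N, if the wrist force passes 120 N, or if a joint passes its speed limit or range.

## Robot

A 7-joint arm with a two-finger parallel gripper is mounted at the origin on the work surface. World frame = base frame: x ahead of the robot, y to its left, z up, the work surface at z = 0. Lengths are in m, angles in rad, forces in N, time in s.
With the tool pointing down it reaches from about 0.425 to 0.875 m from the base axis. Payload 8.4 kg.
Tool frame: the origin (TCP) lies at the very end of the fingers, on their centre line; the grasp point (between the pads) lies 19 mm behind it (grip_point_offset is the distance from the TCP to the grasp point, in m); y points along the fingers, x is the direction in which the jaws open and shut, and the axes are right-handed (so a half turn about y gives the same grasp; the last joint's range is limited). The gripper opens to 85 mm and grips with 20 to 120 N. Pads are 22 mm wide; open, the fingers measure 114 mm over their backs; the gripper's body (76 mm by 85 mm) begins 54 mm behind the grasp point. The pads swing forward as they close: fully open they stand 13 mm farther back than shut.
Start: joints at [1.004, 0.333, 0.04, 1.465, -0.013, 1.343, -0.059], TCP at [0.293, -0.58, 0.231] pointing down, gripper open.
Joint ranges: [-2.58, 2.58], [-0.38, 2.09], [-1.3, 1.39], [0.25, 2.4], [-1.5, 4.64], [0.08, 2.09], [-2.65, 2.65]. Speed limits (rad/s): [2.22, 2.22, 2.79, 2.79, 3.14, 3.14, 3.14].

## Interface

Orientations are given as a rotation vector (axis times angle).
In Python, from station import get_obs, get_image, hand_in, grip_point_offset gives the robot as it stands. The module is installed in compiled form; this text tells all that it offers.
- The arm moves only by the tool send_rows, never from a script. Its argument "motion" is a list of rows, each a list of 4 numbers: the shift along the tool's x, y, z in m, then the turn about the tool's y in degrees. A call has 1 to 20 rows; each row is the pose to reach, as a shift and turn from the pose commanded when the call began, along the tool's axes at that moment; what a row does not reach only later rows make up. A row lasts 1/8 s, in which the tool goes at most 62.5 mm and 10.7 degrees, less where a joint would pass 70% of its speed; a pose out of reach is approached as far as the arm can. A call with a gripper value outside its range is refused whole. "jaw" is the opening, from 0 (shut) to 1 (fully open), set as the call begins (left out, the last holds). The fingers move at their own pace and stop on an object; the grip force is fixed at half the most. Time passes only in rows, so rows that repeat a pose let the fingers close. It gives the time, the measured TCP pose, the force and the opening at its end, in the units of the state.
- get_obs(): the state, without advancing time (a new reading comes with each control period).
- get_image(name): name is "scene" or "side" or "wrist"; returns a dict with "frame" (420x560x3 uint8, blue, green, red), "range_z" (420x560 float32, m along the optical axis (not along the pixel's ray), 0 where there is no reading), "vertical_fov" (degrees; the focal length in pixels is half the picture's height over the tangent of half this angle, whatever the lens; pixels are square), "cx", "cy" (the principal point, pixels), "D" ([k1, k2, p1, p2, k3] as OpenCV has them; the pictures are not rectified), "R" (3x3) and "t" (3): a world point X has camera coordinates R X + t. Camera axes: x right, y down, z forward; pixel columns grow to the right and rows downward; lengths in m; the calibration is good to about 2 mm. A picture is of the moment at which its call begins.
- hand_in(): hands the job in, once; it reports no verdict.
The state is a dict: "t": time; "q": joint angles; "qd": joint speeds; "joint_efforts": joint torques, N m; "eef_pos": TCP position; "tool_rot": TCP orientation; "wrist_force": force on the tool from outside, world axes, zero at the start; "wrist_torque": the same for the moment, N m; "finger_gap": finger opening in m.
Only numpy, scipy, OpenCV 4.12 (cv2) and the standard library are available. Lean on these libraries where they do the work, as an engineer would, in place of code of your own. Each camera call takes 0.05 s, during which the arm holds its last target. There are 200 camera calls.

## Working session

There is one attempt and no reset: what is moved stays moved. The work goes in short steps, Python scripts to look and compute and a tool call to move; the robot and the scene stay as the last step left them, time stands still between calls to the robot, and variables do not carry over. Pictures are saved under pics/ and viewed, about 12 in all and at most 16, crops included, and the job is handed in when it is done.

Besides the shell and the picture viewer there is one more tool, called after "Request:" as name(argument=value, ...) on one line, values as JSON. send_rows: Moves the arm, as the interface text tells. Its arguments: {"type":"object","properties":{"motion":{"type":"array"},"jaw":{"type":"number"}},"required":["motion"]}

```bash
mkdir -p pics; cat > h.py <<'E'
import numpy as np, cv2
from station import get_obs, get_image, hand_in, grip_point_offset
from scipy.spatial.transform import Rotation as Rn
def K(o):
    f=o["frame"].shape[0]/2/np.tan(np.radians(o["vertical_fov"])/2)
    return np.array([[f,0,o["cx"]],[0,f,o["cy"]],[0,0,1]])
def cloud(o):
    z=o["range_z"]; h,w=z.shape
    v,u=np.mgrid[:h,:w]
    p=cv2.undistortPoints(np.stack([u,v],-1).reshape(-1,1,2).astype(np.float64),K(o),np.array(o["D"])).reshape(h,w,2)
    c=np.dstack([p*z[...,None],z])
    X=(c-np.array(o["t"]))@np.array(o["R"])
    X[z<=0]=np.nan
    return X
def ortho(o,X,x0,x1,y0,y1,s,zr=(-1,1)):
    # top-down map, row: x decreasing, col: y decreasing ; highest point wins
    H,W=int((x1-x0)/s),int((y1-y0)/s); img=np.zeros((H,W,3),np.uint8)
    m=np.isfinite(X[...,2])&(X[...,2]>zr[0])&(X[...,2]<zr[1]); P=X[m];C=o["frame"][m]
    k=np.argsort(P[:,2]);P=P[k];C=C[k]
    r=((x1-P[:,0])/s).astype(int);c=((y1-P[:,1])/s).astype(int)
    g=(r>=0)&(r<H)&(c>=0)&(c<W); img[r[g],c[g]]=C[g]; return img
E
python3 - <<'E'
from h import *
o=get_obs();print(o["t"],o["q"],o["eef_pos"],o["tool_rot"],o["finger_gap"],grip_point_offset)
for n in("scene","side"):
    i=get_image(n);cv2.imwrite(f"pics/{n}0.png",i["frame"]);np.save(f"{n}0.npy",i,allow_pickle=True)
    R=np.array(i["R"]);print(n,-R.T@i["t"],R[2],i["vertical_fov"],i["D"])
E
```

```text
0.0 [ 1.00377878  0.33390874  0.03985766  1.46628515 -0.01341052  1.34330227
 -0.05849911] [ 0.29288726 -0.579753    0.23041565] [-1.39412091  0.8591774  -0.85681515] 0.08544419187530312 0.0187
scene [0.86949369 0.37384525 0.72124036] [-0.35923349 -0.45485812 -0.81489594] 51.387565118339964 [-0.01530479  0.          0.          0.          0.        ]
side [0.49814351 0.65738592 0.4458262 ] [ 0.13113556 -0.85166747 -0.50741105] 56.34055551741134 [-0.11178009  0.          0.          0.          0.        ]
```

View pics/scene0.png

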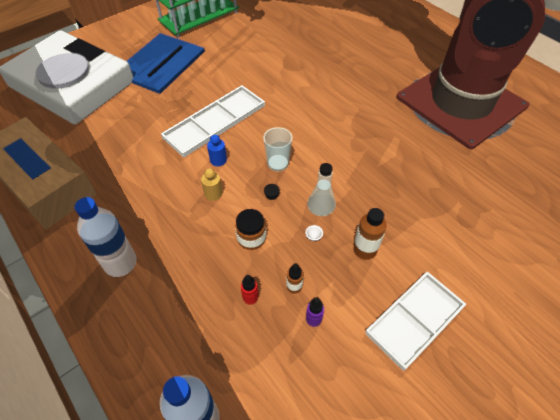

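View pics/side0.png

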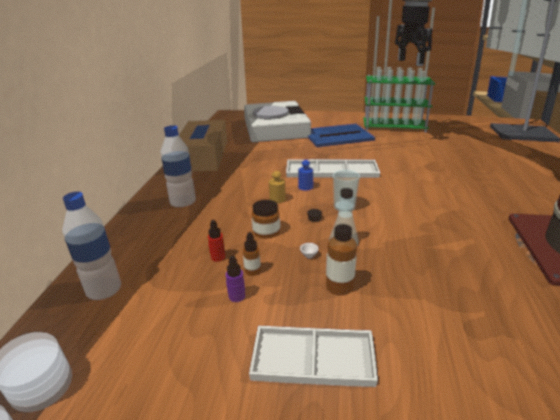

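Scene view: long tray (215,120), short tray (416,320). Stock: weight, brass (211,186); jar (251,228); flask (322,195); tall bottle (371,235); beaker (278,150); stopper (271,191); crucible (314,233). Dropper candidates: amber (295,278), red (250,288) and purple (315,312). Amber fits. Weight candidates: brass (211,186) and blue (217,152). Brass fits. Now I measure them and check with an enlarged crop.

```bash
cat > meas.py <<'E'
from h import *
from scipy.optimize import least_squares
S={n:np.load(f"{n}0.npy",allow_pickle=True).item() for n in("scene","side")}
C={n:cloud(S[n]) for n in S}
# name: scene px, side px, band z, radius
O=dict(tall=((371,240),(341,265),.01,.085,.023),jar=((251,235),(266,220),.008,.044,.028),flask=((322,200),(345,230),.068,.102,.013),
 dropper=((295,280),(251,258),.008,.048,.014),weight=((211,188),(278,190),.008,.048,.019),beaker=((278,150),(345,190),.06,.078,.03),
 crucible=((314,233),(309,250),.006,.017,.016),stopper=((271,191),(315,215),.012,.0175,.016),blue=((217,156),(306,183),.008,.048,.019),red=((250,292),(216,248),.008,.048,.014),purple=((315,316),(235,285),.008,.048,.014))
for k,(a,b,z0,z1,r) in O.items():
  for n,px in(("scene",a),("side",b)):
    X=C[n]; w=45; u,v=px
    P=X[max(0,v-w):v+w,max(0,u-w):u+w].reshape(-1,3)
    c=np.nanmedian(X[v-3:v+4,u-3:u+4].reshape(-1,3),0)
    m=(P[:,2]>z0)&(P[:,2]<z1)&(np.hypot(*(P[:,:2]-c[:2]).T)<2*r+.012); Q=P[m]
    if len(Q)<8: print(k,n,"few",len(Q),c.round(3));continue
    cam=-np.array(S[n]["R"]).T@S[n]["t"]; d=(c-cam)[:2];d/=np.hypot(*d)
    f=least_squares(lambda p:np.hypot(*(Q[:,:2]-p).T)-r,Q[:,:2].mean(0)+d*r*.5,loss="soft_l1",f_scale=.002)
    T=P[(np.hypot(*(P[:,:2]-f.x).T)<r)]
    print(k,n,len(Q),"xy",f.x.round(4),"rms",np.sqrt(np.mean(f.fun**2)).round(4),"top",np.nanpercentile(T[:,2],99.5).round(3))
def tray(n,box):
    X=C[n];u0,v0,u1,v1=box;P=X[v0:v1,u0:u1].reshape(-1,3);F=S[n]["frame"][v0:v1,u0:u1].reshape(-1,3).astype(int)
    m=(F.min(1)>130)&(F.max(1)-F.min(1)<50)&(P[:,2]>-.003)&(P[:,2]<.022);Q=P[m]
    (cx,cy),(w,h),a=cv2.minAreaRect((Q[:,:2]*1000).astype(np.float32));print("tray",n,len(Q),round(cx,1),round(cy,1),round(w,1),round(h,1),round(a,1),"z",np.percentile(Q[:,2],[5,50,98]).round(4))
tray("scene",(155,80,272,160));tray("scene",(360,268,472,372));tray("side",(280,155,384,180));tray("side",(245,322,382,388))
i=S["scene"]["frame"];cv2.imwrite("pics/crop0.png",cv2.resize(i[125:335,160:400],None,fx=2.8,fy=2.8,interpolation=cv2.INTER_CUBIC))
E
python3 meas.py
```

```text
tall scene 574 xy [0.4814 0.148 ] rms 0.0007 top 0.12
tall side 1038 xy [0.485  0.1472] rms 0.0009 top 0.12
jar scene 289 xy [ 0.6341 -0.0083] rms 0.0006 top 0.065
jar side 422 xy [ 0.637  -0.0094] rms 0.001 top 0.065
flask scene 162 xy [0.4756 0.017 ] rms 0.0007 top 0.119
flask side 634 xy [0.485  0.1567] rms 0.0045 top 0.12
dropper scene 159 xy [0.6358 0.1228] rms 0.0006 top 0.083
dropper side 295 xy [0.6391 0.122 ] rms 0.0008 top 0.084
weight scene 232 xy [ 0.6314 -0.1451] rms 0.0012 top 0.074
weight side 244 xy [ 0.635  -0.1461] rms 0.0012 top 0.073
beaker scene 327 xy [ 0.4756 -0.1246] rms 0.0028 top 0.082
beaker side 124 xy [ 0.4788 -0.0026] rms 0.0024 top 0.117
crucible scene 116 xy [0.5276 0.052 ] rms 0.0074 top 0.02
crucible side 111 xy [0.5435 0.0703] rms 0.0039 top 0.02
stopper scene 50 xy [ 0.5389 -0.0668] rms 0.0052 top 0.021
stopper side 23 xy [ 0.5421 -0.0678] rms 0.0009 top 0.021
blue scene 222 xy [ 0.5711 -0.2157] rms 0.0017 top 0.074
blue side 239 xy [ 0.5742 -0.2157] rms 0.0012 top 0.073
red scene 166 xy [0.7098 0.0901] rms 0.0005 top 0.085
red side 276 xy [0.7132 0.0895] rms 0.0009 top 0.084
purple scene 155 xy [0.6487 0.1906] rms 0.0007 top 0.084
purple side 337 xy [0.652  0.1903] rms 0.0008 top 0.084
tray scene 2958 510.2 -329.7 244.9 104.4 5.6 z [0.003  0.0059 0.0172]
tray scene 4788 510.4 298.5 176.0 87.1 2.8 z [0.0018 0.0045 0.0165]
tray side 1104 512.5 -341.6 253.9 131.4 4.2 z [0.0026 0.0056 0.0161]
tray side 6336 517.7 293.6 170.2 100.7 3.3 z [0.0035 0.0053 0.0167]
```

View pics/crop0.png

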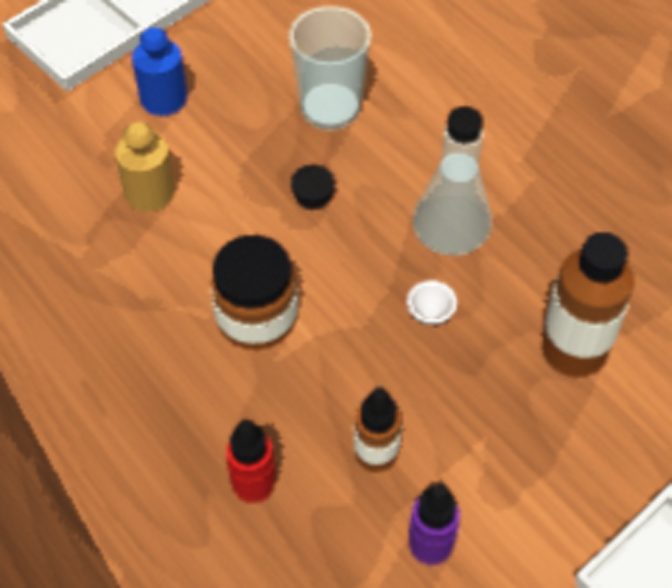

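The crop shows amber dropper with white label (crop 378,428) flanked by red (250,460) and purple (435,525), and brass weight (147,168) beside the blue one (160,70). These match the picks. Next I refine the trays, flask and crucible.

```bash
cat > m2.py <<'E'
import io,contextlib
with contextlib.redirect_stdout(io.StringIO()):
    from meas import *
def wallfit(n,box,L,seps,c0):
    X=C[n];u0,v0,u1,v1=box;P=X[v0:v1,u0:u1].reshape(-1,3);Q=P[(P[:,2]>.0135)&(P[:,2]<.02)][:,:2]
    Q=Q[(abs(Q[:,0]-c0[0])<.065)&(abs(Q[:,1]-c0[1])<L/2+.03)]
    def res(p):
        d=Q-p[:2];c,s=np.cos(p[2]),np.sin(p[2]);x=c*d[:,0]+s*d[:,1];y=-s*d[:,0]+c*d[:,1]
        hx=.04;hy=L/2-.002
        D=[np.hypot(x-sg*hx,np.maximum(abs(y)-hy,0)) for sg in(1,-1)]+[np.hypot(y-q,np.maximum(abs(x)-hx,0)) for q in seps+[hy,-hy]]
        return np.min(D,0)
    best=min((least_squares(res,[*c0,a],loss="soft_l1",f_scale=.002) for a in np.radians([-8,-4,0,4,8])),key=lambda f:f.cost)
    print(n,len(Q),best.x[:2].round(4),np.degrees(best.x[2]).round(2),"rms",np.sqrt(np.mean(best.fun**2)).round(4))
for n,b,c in(("scene",(155,80,272,160),(.512,-.332)),("side",(280,150,384,185),(.512,-.332))): wallfit(n,b,.244,[.04,-.04],c)
for n,b,c in(("scene",(360,268,472,372),(.512,.297)),("side",(245,318,382,392),(.515,.295))): wallfit(n,b,.164,[0.],c)
for n,px in(("scene",(325,171)),("side",(346,193))):
    X=C[n];u,v=px;P=X[v-14:v+14,u-14:u+14].reshape(-1,3);Q=P[(P[:,2]>.07)&(P[:,2]<.125)];print("flask",n,len(Q),Q.mean(0).round(4),np.ptp(Q,0).round(3))
for n,px in(("scene",(314,233)),("side",(309,250))):
    X=C[n];u,v=px;P=X[v-14:v+14,u-14:u+14].reshape(-1,3);Q=P[(P[:,2]>.004)&(P[:,2]<.025)];print("cruc",n,len(Q),Q.mean(0).round(4))
o=get_obs();M=Rn.from_rotvec(o["tool_rot"]).as_matrix();print(M.round(3))
E
python3 m2.py
```

```text
scene 279 [ 0.5102 -0.3213] 2.73 rms 0.0077
side 119 [ 0.5143 -0.3199] -1.49 rms 0.0068
scene 413 [0.519  0.2602] 2.1 rms 0.0143
side 755 [0.5163 0.2608] 2.52 rms 0.0128
flask scene 286 [0.4804 0.0212 0.104 ] [0.025 0.025 0.049]
flask side 342 [ 0.4791 -0.0167  0.0957] [0.054 0.152 0.047]
cruc scene 204 [0.5379 0.0645 0.0129]
cruc side 189 [0.5428 0.0636 0.0149]
[[ 0.451 -0.001  0.893]
 [-0.893  0.001  0.451]
 [-0.001 -1.    -0.   ]]
```

The tray fits are poor, so I look at a top-down map of each tray.

```bash
cat > m3.py <<'E'
import io,contextlib
with contextlib.redirect_stdout(io.StringIO()):
    from meas import *
def show(n,x0,x1,y0,y1):
    i=ortho(S[n],C[n],x0,x1,y0,y1,.0015); i=cv2.dilate(i,np.ones((3,3)))
    return cv2.resize(i,None,fx=1.5,fy=1.5)
a=[show("scene",.43,.6,-.5,-.2),show("side",.43,.6,-.5,-.2)];b=[show("scene",.43,.6,.15,.45),show("side",.43,.6,.15,.45)]
cv2.imwrite("pics/ortho.png",np.vstack([np.hstack(a),np.hstack(b)]))
E
python3 m3.py
```

```text
(no output)
```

View pics/ortho.png

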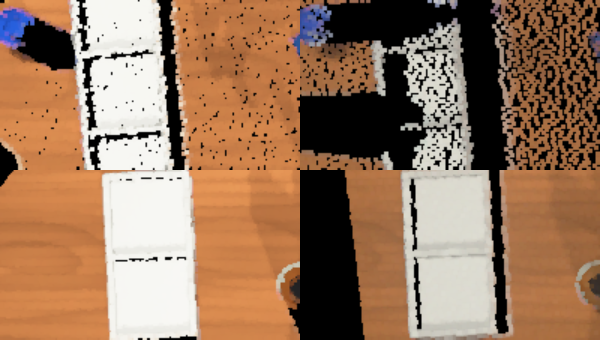

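Both trays run along world x: the long tray is near y = -0.325 and the short tray near y = 0.30, each tilted about 3-5°. I refit with that orientation.

```bash
cat > m4.py <<'E'
import io,contextlib
with contextlib.redirect_stdout(io.StringIO()):
    from meas import *
def wallfit(n,L,seps,c0):
    P=C[n].reshape(-1,3);F=S[n]["frame"].reshape(-1,3).astype(int)
    Q=P[(P[:,2]>.012)&(P[:,2]<.02)&(F.min(1)>100)&(F.max(1)-F.min(1)<50)][:,:2]
    Q=Q[(abs(Q[:,0]-c0[0])<L/2+.025)&(abs(Q[:,1]-c0[1])<.06)]
    def res(p):
        d=Q-p[:2];c,s=np.cos(p[2]),np.sin(p[2]);y=c*d[:,0]+s*d[:,1];x=-s*d[:,0]+c*d[:,1]
        hx=.04;hy=L/2-.002
        D=[np.hypot(x-sg*hx,np.maximum(abs(y)-hy,0)) for sg in(1,-1)]+[np.hypot(y-q,np.maximum(abs(x)-hx,0)) for q in seps+[hy,-hy]]
        return np.min(D,0)
    b=min((least_squares(res,[c0[0]+dx,c0[1],a],loss="soft_l1",f_scale=.002) for a in np.radians([-8,-4,0,4,8]) for dx in(-.02,0,.02)),key=lambda f:f.cost)
    print(n,len(Q),b.x[:2].round(4),np.degrees(b.x[2]).round(2),"rms",np.sqrt(np.mean(b.fun**2)).round(4),"x ext",Q[:,0].min().round(3),Q[:,0].max().round(3))
for n in C: wallfit(n,.244,[.04,-.04],(.51,-.33)); wallfit(n,.164,[0.],(.515,.297))
X=C["side"];P=X[185:215,332:362].reshape(-1,3);Q=P[(P[:,2]>.07)&(P[:,2]<.125)&(abs(P[:,1]-.02)<.025)];print(len(Q),Q.mean(0).round(4))
E
python3 m4.py
```

```text
scene 635 [ 0.5098 -0.3213] 5.06 rms 0.0016 x ext 0.384 0.634
scene 811 [0.5156 0.3003] 2.84 rms 0.0014 x ext 0.432 0.599
side 298 [ 0.5127 -0.3208] 5.1 rms 0.0017 x ext 0.389 0.636
side 1384 [0.5175 0.3013] 2.84 rms 0.0013 x ext 0.434 0.601
335 [0.4796 0.0247 0.0974]
```

Request:
send_rows(motion=[[-0.09,0,0.12,0],[-0.472,0,0.624,0],[-0.472,0,0.624,0],[-0.472,0,0.624,0],[-0.472,0,0.624,0],[-0.472,0,0.624,0],[-0.472,0,0.624,0],[-0.472,0,0.624,0],[-0.472,0,0.624,0],[-0.472,0,0.624,0],[-0.472,0,0.624,0],[-0.472,0,0.624,0],[-0.472,0,0.624,0],[-0.472,0,0.624,0],[-0.472,0,0.624,0],[-0.472,0,0.624,0]], jaw=0.55)

```text
t: 2.1
eef_pos: [0.6372, 0.1207, 0.2314]
tool_rot: [-1.395, 0.859, -0.86]
wrist_force: [0.6, -0.3, -0.2]
finger_gap: 0.0471
```

```bash
cat >> h.py <<'E'
def go(x,y,z,ax=None):
    """shift in tool axes to reach world x,y,z (TCP); ax = wanted jaw axis angle (deg, world) -> turn about tool y"""
    o=get_obs();M=Rn.from_rotvec(o["tool_rot"]).as_matrix()
    s=M.T@(np.array([x,y,z])-o["eef_pos"]);a=np.degrees(np.arctan2(M[1,0],M[0,0]))
    t=None if ax is None else ((a-ax+90)%180-90)
    print("t",round(o["t"],2),"pos",np.round(o["eef_pos"],4),"jawax",round(a,1),"gap",round(o["finger_gap"],4),"F",np.round(o["wrist_force"],1),"tilt",round(M[2,1],4),"SHIFT",s.round(4),"TURN",t)
E
python3 - <<'E'
from h import *
go(.6375,.1225,.016)
i=get_image("wrist");cv2.imwrite("pics/w1.png",i["frame"]);X=cloud(i);P=X.reshape(-1,3)
from scipy.optimize import least_squares
for nm,c,r in(("dropper",(.6375,.1225),.014),("purple",(.65,.19),.014),("red",(.711,.09),.014)):
    Q=P[(P[:,2]>.01)&(P[:,2]<.048)&(np.hypot(P[:,0]-c[0],P[:,1]-c[1])<.028)]
    if len(Q)>10:
        f=least_squares(lambda p:np.hypot(*(Q[:,:2]-p).T)-r,c,loss="soft_l1",f_scale=.002);print(nm,len(Q),f.x.round(4))
    T=P[(P[:,2]>.065)&(P[:,2]<.09)&(np.hypot(P[:,0]-c[0],P[:,1]-c[1])<.02)];print("top",len(T),T.mean(0))
E
```

```text
t 2.1 pos [0.6372 0.1207 0.2314] jawax -63.3 gap 0.0471 F [ 0.6 -0.3 -0.2] tilt -1.0 SHIFT [-0.0016  0.2154  0.0012] TURN None
dropper 160 [0.639  0.1228]
top 157 [0.64028804 0.12335386 0.07754386]
purple 135 [0.651  0.1904]
top 166 [0.65215774 0.1896844  0.07835286]
red 148 [0.7119 0.0898]
top 173 [0.71188728 0.09103503 0.07827075]
```

View pics/w1.png

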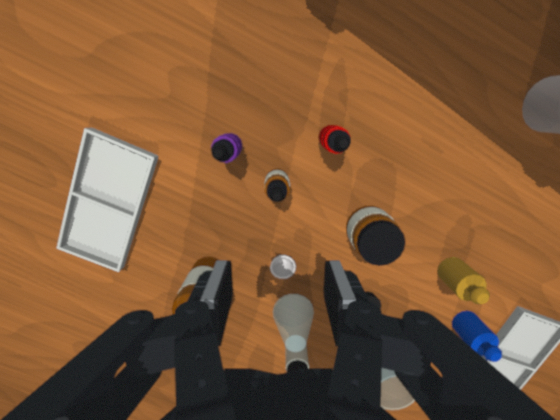

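The wrist view shows the amber dropper (278,185) between purple (225,148) and red (335,138). Its measurement agrees within 1-2 mm, so I descend.

Request:
send_rows(motion=[[-0.0015,0.04,0.0015,0],[-0.0015,0.09,0.0015,0],[-0.0015,0.14,0.0015,0],[-0.0015,0.17,0.0015,0],[-0.0015,0.195,0.0015,0],[-0.0015,0.21,0.0015,0],[-0.0015,0.215,0.0015,0],[-0.0015,0.215,0.0015,0]])

```text
t: 3.15
eef_pos: [0.6383, 0.1244, 0.0169]
tool_rot: [-1.394, 0.858, -0.859]
wrist_force: [-0.5, 0.1, 0.3]
finger_gap: 0.0465
```

Request:
send_rows(motion=[[0,0,0,0],[0,0,0,0],[0,0,0,0],[0,0,0,0],[0,0,0,0],[0,-0.01,0,0],[0,-0.04,0,0],[0,-0.09,0,0],[0,-0.14,0,0],[0,-0.18,0,0],[0,-0.2,0,0],[0,-0.2,0,0]], jaw=0.0)

```text
t: 4.65
eef_pos: [0.6383, 0.1247, 0.2172]
tool_rot: [-1.394, 0.857, -0.859]
wrist_force: [0.4, -0.0, -0.8]
finger_gap: 0.0266
```

```bash
python3 -c "
from h import *
go(.431,-.328,.2,-90);go(.431,-.328,.021,-90)"
```

```text
t 4.65 pos [0.6383 0.1247 0.2172] jawax -63.2 gap 0.0266 F [ 0.4 -0.  -0.8] tilt -1.0 SHIFT [ 0.3106  0.0167 -0.3892] TURN 26.800535056936184
t 4.65 pos [0.6383 0.1247 0.2172] jawax -63.2 gap 0.0266 F [ 0.4 -0.  -0.8] tilt -1.0 SHIFT [ 0.3105  0.1957 -0.3895] TURN 26.800535056936184
```

Request:
send_rows(motion=[[0.02,0,-0.025,2],[0.05,0,-0.063,6],[0.085,0,-0.107,10],[0.12,0,-0.15,14],[0.155,0,-0.194,18],[0.19,0,-0.238,22],[0.225,0,-0.282,26],[0.26,0,-0.326,26.8],[0.288,0,-0.361,26.8],[0.305,0,-0.382,26.8],[0.3106,0,-0.3893,26.8],[0.3106,0.04,-0.3893,26.8],[0.3106,0.09,-0.3893,26.8],[0.3106,0.13,-0.3893,26.8],[0.3106,0.16,-0.3893,26.8],[0.3106,0.175,-0.3893,26.8],[0.3106,0.185,-0.3893,26.8],[0.3106,0.185,-0.3893,26.8],[0.3106,0.185,-0.3893,26.8]])

```text
t: 7.02
eef_pos: [0.4311, -0.3286, 0.0323]
tool_rot: [-1.209, 1.208, -1.21]
wrist_force: [0.2, 0.4, -0.1]
finger_gap: 0.0267
```

```bash
python3 -c "
from h import *
go(.431,-.328,.021,-90)
i=get_image('wrist');cv2.imwrite('pics/w2.png',i['frame']);i=get_image('scene');cv2.imwrite('pics/s2.png',np.hstack([cv2.resize(i['frame'][60:200,120:300],None,fx=2,fy=2)]))"
```

```text
t 7.03 pos [ 0.4311 -0.3286  0.0323] jawax -90.0 gap 0.0267 F [ 0.2  0.4 -0.1] tilt -1.0 SHIFT [-0.0006  0.0113 -0.0001] TURN -0.0019431250712642623
```

View pics/s2.png

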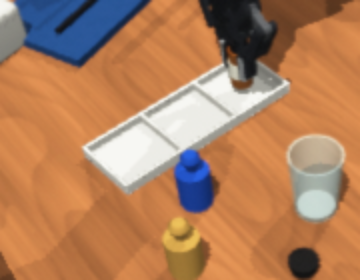

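The dropper is over the near-end compartment (crop 238,75), well centred. I lower it and release.

Request:
send_rows(motion=[[0,0.005,0,0],[0,0.009,0,0],[0,0.011,0,0],[0,0.011,0,0]])

```text
t: 7.62
eef_pos: [0.4305, -0.3283, 0.0215]
tool_rot: [-1.209, 1.209, -1.209]
wrist_force: [-5.7, 4.5, 16.6]
finger_gap: 0.027
```

Request:
send_rows(motion=[[0,0,0,0],[0,0,0,0],[0,0,0,0],[0,-0.01,0,0],[0,-0.04,0,0],[0,-0.09,0,0],[0,-0.14,0,0],[0,-0.18,0,0],[-0.03,-0.19,0.033,0],[-0.07,-0.19,0.077,0],[-0.11,-0.19,0.121,0],[-0.15,-0.19,0.165,0],[-0.183,-0.19,0.202,0],[-0.183,-0.19,0.202,0]], jaw=0.5)

```text
t: 9.38
eef_pos: [0.6346, -0.1401, 0.2103]
tool_rot: [-1.21, 1.205, -1.203]
wrist_force: [-0.7, -0.7, -0.5]
finger_gap: 0.0427
```

```bash
python3 - <<'E'
from h import *
from scipy.optimize import least_squares
go(.633,-.1455,.016,-90)
i=get_image('wrist');P=cloud(i).reshape(-1,3)
for nm,c,r,a,b in(("weight",(.634,-.1455),.019,.01,.048),("jar",(.636,-.009),.028,.01,.044),("dropper",(.431,-.328),.014,.02,.048)):
    Q=P[(P[:,2]>a)&(P[:,2]<b)&(np.hypot(P[:,0]-c[0],P[:,1]-c[1])<r+.014)]
    if len(Q)>10:
        f=least_squares(lambda p:np.hypot(*(Q[:,:2]-p).T)-r,c,loss="soft_l1",f_scale=.002);print(nm,len(Q),f.x.round(4))
E
```

```text
t 9.38 pos [ 0.6346 -0.1401  0.2103] jawax -89.6 gap 0.0427 F [-0.7 -0.7 -0.5] tilt -1.0 SHIFT [ 0.0058  0.1943 -0.0018] TURN 0.3777592383814863
weight 263 [ 0.6343 -0.1449]
jar 603 [ 0.6365 -0.0094]
```

Request:
send_rows(motion=[[0,0,0.001,0],[0,0,0.001,0],[0,0.03,0.001,0],[0,0.08,0.001,0],[0,0.08,0.001,0]], jaw=0.75)

```text
t: 10.05
eef_pos: [0.6304, -0.1459, 0.1269]
tool_rot: [-1.213, 1.216, -1.206]
wrist_force: [0.3, 0.7, 0.8]
finger_gap: 0.0644
```

```bash
python3 -c "
from h import *
go(.634,-.1452,.016,-90)"
```

```text
t 10.05 pos [ 0.6304 -0.1459  0.1269] jawax -90.1 gap 0.0644 F [0.3 0.7 0.8] tilt -1.0 SHIFT [-0.0006  0.1109  0.0044] TURN -0.07210032653603093
```

Request:
send_rows(motion=[[0,0.03,0.003,0],[0,0.065,0.003,0],[0,0.09,0.003,0],[0,0.104,0.003,0],[0,0.11,0.003,0],[0,0.11,0.003,0],[0,0.11,0.003,0]])

```text
t: 10.92
eef_pos: [0.6372, -0.1454, 0.0215]
tool_rot: [-1.208, 1.208, -1.21]
wrist_force: [-0.4, -0.2, 0.4]
finger_gap: 0.0641
```

Request:
send_rows(motion=[[0,0,0,0],[0,0,0,0],[0,0,0,0],[0,0,0,0],[0,0,0,0],[0,-0.01,0,0],[0,-0.04,0,0],[0,-0.09,0,0],[0,-0.14,0,0],[0,-0.18,0,0],[0,-0.19,0,0],[0,-0.19,0,0]], jaw=0.0)

```text
t: 12.42
eef_pos: [0.6361, -0.1453, 0.2095]
tool_rot: [-1.21, 1.21, -1.209]
wrist_force: [0.3, 0.9, -4.4]
finger_gap: 0.0366
```

```bash
python3 -c "
from h import *
go(.4765,.299,.2,-90)"
```

```text
t 12.43 pos [ 0.6361 -0.1453  0.2095] jawax -90.0 gap 0.0366 F [ 0.3  0.9 -4.4] tilt -1.0 SHIFT [-0.4443  0.0096 -0.1596] TURN -0.0014223465238814015
```

Request:
send_rows(motion=[[-0.025,0,-0.009,0],[-0.065,0,-0.023,0],[-0.11,0,-0.04,0],[-0.155,0,-0.056,0],[-0.2,0,-0.072,0],[-0.245,0,-0.088,0],[-0.29,0,-0.104,0],[-0.335,0,-0.12,0],[-0.38,0,-0.137,0],[-0.415,0,-0.149,0],[-0.436,0,-0.157,0],[-0.4443,0,-0.1596,0],[-0.4443,0,-0.1596,0],[-0.4443,0.04,-0.1596,0],[-0.4443,0.09,-0.1596,0],[-0.4443,0.13,-0.1596,0],[-0.4443,0.16,-0.1596,0],[-0.4443,0.17,-0.1596,0],[-0.4443,0.17,-0.1596,0],[-0.4443,0.17,-0.1596,0]])

```text
t: 14.92
eef_pos: [0.4778, 0.2993, 0.0417]
tool_rot: [-1.207, 1.209, -1.21]
wrist_force: [0.2, 0.4, -3.4]
finger_gap: 0.0365
```

```bash
python3 -c "
from h import *
go(.4765,.299,.024,-90)
i=get_image('scene');cv2.imwrite('pics/s3.png',cv2.resize(i['frame'][220:380,320:500],None,fx=2,fy=2))"
```

```text
t 14.93 pos [0.4778 0.2993 0.0417] jawax -90.0 gap 0.0365 F [ 0.2  0.4 -3.4] tilt -1.0 SHIFT [ 0.0004  0.0177 -0.0014] TURN -0.028299319868807515
```

View pics/s3.png

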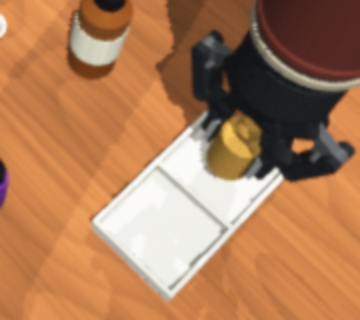

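The weight hangs centred over the near compartment (crop 232,148). I lower it gently.

Request:
send_rows(motion=[[0,0.008,0,0],[0,0.013,0,0],[0,0.0155,0,0],[0,0.0165,0,0],[0,0.0165,0,0]])

```text
t: 15.6
eef_pos: [0.4766, 0.2989, 0.0251]
tool_rot: [-1.21, 1.209, -1.21]
wrist_force: [-5.6, -5.0, 14.7]
finger_gap: 0.0364
```

Request:
send_rows(motion=[[0,0,0,0],[0,0,0,0],[0,0,0,0],[0,-0.01,0,0],[0,-0.04,0,0],[0,-0.09,0,0],[0,-0.14,0,0],[0,-0.18,0,0],[0.03,-0.185,0.002,0],[0.075,-0.185,0.004,0],[0.115,-0.185,0.006,0],[0.142,-0.185,0.0065,0],[0.1515,-0.185,0.0065,0],[0.1515,-0.185,0.0065,0],[0.1515,-0.185,0.0065,0],[0.1515,-0.185,0.0065,0]], jaw=0.7)

```text
t: 17.6
eef_pos: [0.4831, 0.1487, 0.2088]
tool_rot: [-1.21, 1.208, -1.208]
wrist_force: [0.5, 0.2, 0.1]
finger_gap: 0.0599
```

```bash
python3 - <<'E'
from h import *
from scipy.optimize import least_squares
go(.483,.1475,.053,-90)
i=get_image('wrist');P=cloud(i).reshape(-1,3)
for nm,c,r,a,b in(("tall",(.483,.1475),.023,.01,.088),):
    Q=P[(P[:,2]>a)&(P[:,2]<b)&(np.hypot(P[:,0]-c[0],P[:,1]-c[1])<r+.014)]
    if len(Q)>10:
        f=least_squares(lambda p:np.hypot(*(Q[:,:2]-p).T)-r,c,loss="soft_l1",f_scale=.002);print(nm,len(Q),f.x.round(4))
E
```

```text
t 17.6 pos [0.4831 0.1487 0.2088] jawax -89.9 gap 0.0599 F [0.5 0.2 0.1] tilt -1.0 SHIFT [ 1.300e-03  1.558e-01 -1.000e-04] TURN 0.10189308952395493
tall 621 [0.4846 0.1478]
```

Request:
send_rows(motion=[[0,0,0.001,0],[0,0.03,0.001,0],[0,0.07,0.001,0],[0,0.11,0.001,0],[0,0.14,0.001,0],[0,0.15,0.001,0],[0,0.155,0.001,0],[0,0.155,0.001,0],[0,0.155,0.001,0]], jaw=0.85)

```text
t: 18.77
eef_pos: [0.485, 0.1478, 0.0548]
tool_rot: [-1.208, 1.208, -1.21]
wrist_force: [-1.0, 0.6, -0.3]
finger_gap: 0.0723
```

Request:
send_rows(motion=[[0,0,0,0],[0,0,0,0],[0,0,0,0],[0,0,0,0],[0,0,0,0],[0,-0.01,0,0],[0,-0.04,0,0],[0,-0.09,0,0],[0,-0.14,0,0],[0,-0.17,0,0],[0,-0.18,0,0],[0,-0.18,0,0],[0,-0.18,0,0]], jaw=0.0)

```text
t: 20.4
eef_pos: [0.4836, 0.1473, 0.2322]
tool_rot: [-1.212, 1.211, -1.208]
wrist_force: [-0.0, -0.1, -3.4]
finger_gap: 0.0444
```

```bash
python3 -c "
from h import *
go(.591,-.314,.2,-90)"
```

```text
t 20.4 pos [0.4836 0.1473 0.2322] jawax -90.0 gap 0.0444 F [-0.  -0.1 -3.4] tilt -1.0 SHIFT [0.4612 0.0322 0.1075] TURN 0.006307416419986112
```

Request:
send_rows(motion=[[0.02,0,0.005,0],[0.06,0,0.014,0],[0.105,0,0.0245,0],[0.15,0,0.035,0],[0.195,0,0.0455,0],[0.24,0,0.056,0],[0.285,0,0.0665,0],[0.33,0,0.077,0],[0.375,0,0.0875,0],[0.415,0,0.0967,0],[0.442,0,0.103,0],[0.456,0,0.106,0],[0.461,0,0.1075,0],[0.461,0,0.1075,0],[0.461,0.04,0.1075,0],[0.461,0.09,0.1075,0],[0.461,0.13,0.1075,0],[0.461,0.15,0.1075,0],[0.461,0.157,0.1075,0],[0.461,0.157,0.1075,0]])

```text
t: 22.9
eef_pos: [0.5925, -0.3134, 0.0779]
tool_rot: [-1.209, 1.208, -1.21]
wrist_force: [0.3, 0.4, -2.2]
finger_gap: 0.0445
```

```bash
python3 -c "
from h import *
go(.591,-.314,.058,-90)
i=get_image('scene');cv2.imwrite('pics/s4.png',cv2.resize(i['frame'][60:200,120:300],None,fx=2,fy=2))"
```

```text
t 22.9 pos [ 0.5925 -0.3134  0.0779] jawax -90.0 gap 0.0445 F [ 0.3  0.4 -2.2] tilt -1.0 SHIFT [ 0.0006  0.0199 -0.0016] TURN 0.019858171552286308
```

View pics/s4.png

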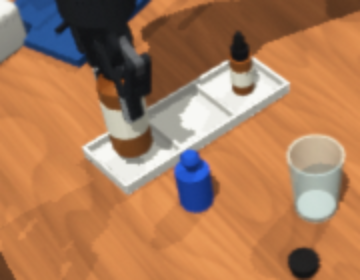

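The dropper stands upright (crop 240,70), and the tall bottle is over the far compartment (128,130). I lower it.

Request:
send_rows(motion=[[0,0.009,0,0],[0,0.015,0,0],[0,0.018,0,0],[0,0.019,0,0],[0,0.019,0,0]])

```text
t: 23.58
eef_pos: [0.5919, -0.3134, 0.0589]
tool_rot: [-1.209, 1.209, -1.209]
wrist_force: [-3.7, 1.4, 6.6]
finger_gap: 0.0442
```

Request:
send_rows(motion=[[0,0,0,0],[0,0,0,0],[0,0,0,0],[0,-0.01,0,0],[0,-0.04,0,0],[0,-0.09,0,0],[0,-0.14,0,0],[-0.02,-0.15,0.003,0],[-0.06,-0.15,0.009,0],[-0.11,-0.15,0.016,0],[-0.16,-0.15,0.023,0],[-0.21,-0.15,0.03,0],[-0.26,-0.15,0.038,0],[-0.29,-0.15,0.042,0],[-0.304,-0.15,0.044,0],[-0.304,-0.15,0.044,0],[-0.304,-0.15,0.044,0],[-0.304,-0.15,0.044,0]], jaw=0.75)

```text
t: 25.82
eef_pos: [0.6358, -0.0113, 0.2078]
tool_rot: [-1.209, 1.211, -1.211]
wrist_force: [-0.7, 0.5, -0.3]
finger_gap: 0.0641
```

```bash
python3 - <<'E'
from h import *
from scipy.optimize import least_squares
go(.636,-.009,.017,-90)
i=get_image('wrist');P=cloud(i).reshape(-1,3)
for nm,c,r,a,b in(("jar",(.636,-.009),.028,.01,.044),):
    Q=P[(P[:,2]>a)&(P[:,2]<b)&(np.hypot(P[:,0]-c[0],P[:,1]-c[1])<r+.014)]
    if len(Q)>10:
        f=least_squares(lambda p:np.hypot(*(Q[:,:2]-p).T)-r,c,loss="soft_l1",f_scale=.002);print(nm,len(Q),f.x.round(4))
E
```

```text
t 25.82 pos [ 0.6358 -0.0113  0.2078] jawax -90.1 gap 0.0641 F [-0.7  0.5 -0.3] tilt -1.0 SHIFT [-0.0024  0.1908  0.0002] TURN -0.13586915971077929
jar 277 [ 0.6373 -0.0086]
```

Request:
send_rows(motion=[[-0.001,0,0.001,0],[-0.001,0.03,0.001,0],[-0.001,0.07,0.001,0],[-0.001,0.11,0.001,0],[-0.001,0.11,0.001,0],[-0.001,0.11,0.001,0]], jaw=1.0)

```text
t: 26.62
eef_pos: [0.6377, -0.0084, 0.0995]
tool_rot: [-1.208, 1.208, -1.21]
wrist_force: [-0.6, -0.4, 0.6]
finger_gap: 0.0851
```

```bash
python3 -c "
from h import *
go(.636,-.009,.017,-90)"
```

```text
t 26.62 pos [ 0.6377 -0.0084  0.0995] jawax -90.0 gap 0.0851 F [-0.6 -0.4  0.6] tilt -1.0 SHIFT [ 0.0006  0.0825 -0.0019] TURN -0.005114875461586621
```

Request:
send_rows(motion=[[0,0.03,0,0],[0,0.055,0,0],[0,0.072,0,0],[0,0.08,0,0],[0,0.08,0,0],[0,0.08,0,0]])

```text
t: 27.38
eef_pos: [0.6376, -0.0084, 0.0189]
tool_rot: [-1.208, 1.208, -1.21]
wrist_force: [-0.0, -0.3, -1.1]
finger_gap: 0.0852
```

Request:
send_rows(motion=[[0,0,0,0],[0,0,0,0],[0,0,0,0],[0,0,0,0],[0,0,0,0],[0,-0.01,0,0],[0,-0.04,0,0],[0,-0.09,0,0],[0,-0.14,0,0],[0,-0.18,0,0],[0,-0.19,0,0],[0,-0.19,0,0],[0,-0.19,0,0]], jaw=0.0)

```text
t: 29.0
eef_pos: [0.6359, -0.0085, 0.2059]
tool_rot: [-1.211, 1.211, -1.208]
wrist_force: [0.3, -0.1, -2.3]
finger_gap: 0.0542
```

```bash
python3 -c "
from h import *
go(.5565,.303,.2,-90)"
```

```text
t 29.0 pos [ 0.6359 -0.0085  0.2059] jawax -90.0 gap 0.0542 F [ 0.3 -0.1 -2.3] tilt -1.0 SHIFT [-0.3115  0.0061 -0.0794] TURN 0.0017366287434583683
```

Request:
send_rows(motion=[[-0.02,0,-0.005,0],[-0.06,0,-0.0153,0],[-0.105,0,-0.0268,0],[-0.15,0,-0.038,0],[-0.195,0,-0.05,0],[-0.24,0,-0.061,0],[-0.275,0,-0.07,0],[-0.3,0,-0.0765,0],[-0.3115,0,-0.0794,0],[-0.3115,0,-0.0794,0],[-0.3115,0.04,-0.0794,0],[-0.3115,0.09,-0.0794,0],[-0.3115,0.13,-0.0794,0],[-0.3115,0.155,-0.0794,0],[-0.3115,0.165,-0.0794,0],[-0.3115,0.165,-0.0794,0],[-0.3115,0.165,-0.0794,0]])

```text
t: 31.12
eef_pos: [0.5584, 0.3032, 0.0442]
tool_rot: [-1.207, 1.209, -1.21]
wrist_force: [-0.4, 0.5, -1.5]
finger_gap: 0.0543
```

```bash
python3 -c "
from h import *
go(.5565,.303,.022,-90)
i=get_image('scene');cv2.imwrite('pics/s5.png',cv2.resize(i['frame'][220:380,320:500],None,fx=2,fy=2))"
```

```text
t 31.12 pos [0.5584 0.3032 0.0442] jawax -90.0 gap 0.0543 F [-0.4  0.5 -1.5] tilt -1.0 SHIFT [ 0.0003  0.0222 -0.0019] TURN -0.024523195338531423
```

View pics/s5.png

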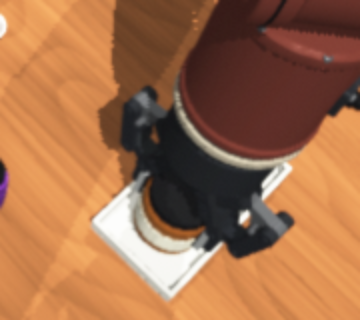

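The jar is inside the far compartment's outline (crop 170,225), and the weight is hidden behind the gripper. I lower it.

Request:
send_rows(motion=[[0,0.01,-0.001,0],[0,0.017,-0.001,0],[0,0.02,-0.001,0],[0,0.0205,-0.001,0],[0,0.0205,-0.001,0]])

```text
t: 31.8
eef_pos: [0.5559, 0.3028, 0.0229]
tool_rot: [-1.211, 1.209, -1.209]
wrist_force: [-4.5, -3.2, 8.8]
finger_gap: 0.0541
```

Request:
send_rows(motion=[[0,0,0,0],[0,0,0,0],[0,0,0,0],[0,-0.01,0,0],[0,-0.04,0,0],[0,-0.09,0,0],[0,-0.14,0,0],[0,-0.18,0,0],[0.02,-0.185,-0.0055,0],[0.06,-0.185,-0.0166,0],[0.11,-0.185,-0.0304,0],[0.16,-0.185,-0.0442,0],[0.21,-0.185,-0.058,0],[0.25,-0.185,-0.069,0],[0.275,-0.185,-0.076,0],[0.284,-0.185,-0.0785,0],[0.284,-0.185,-0.0785,0],[0.284,-0.185,-0.0785,0],[0.284,-0.185,-0.0785,0]], jaw=0.85)

```text
t: 34.17
eef_pos: [0.4781, 0.0201, 0.2072]
tool_rot: [-1.21, 1.208, -1.208]
wrist_force: [0.4, 0.2, -0.3]
finger_gap: 0.0725
```

```bash
python3 - <<'E'
from h import *
from scipy.optimize import least_squares
go(.4775,.0185,.066,-90)
for n in("wrist","scene"):
  P=cloud(get_image(n)).reshape(-1,3)
  for nm,c,r,a,b in(("neck",(.4775,.019),.013,.07,.1),("stop",(.4775,.019),.012,.106,.121)):
    Q=P[(P[:,2]>a)&(P[:,2]<b)&(np.hypot(P[:,0]-c[0],P[:,1]-c[1])<r+.012)]
    if len(Q)>10:
        f=least_squares(lambda p:np.hypot(*(Q[:,:2]-p).T)-r,c,loss="soft_l1",f_scale=.002);print(n,nm,len(Q),f.x.round(4),Q.mean(0).round(4))
E
```

```text
t 34.17 pos [0.4781 0.0201 0.2072] jawax -89.9 gap 0.0725 F [ 0.4  0.2 -0.3] tilt -1.0 SHIFT [ 0.0016  0.1412 -0.0006] TURN 0.09860540291091979
wrist neck 227 [0.4787 0.0168] [0.4894 0.0171 0.086 ]
wrist stop 712 [0.4779 0.0168] [0.4801 0.0168 0.1147]
scene neck 136 [0.4757 0.0168] [0.4832 0.0239 0.0853]
scene stop 144 [0.4756 0.0165] [0.4781 0.0194 0.1147]
```

Request:
send_rows(motion=[[0.0025,0,0,0],[0.0025,0.03,0,0],[0.0025,0.065,0,0],[0.0025,0.1,0,0],[0.0025,0.125,0,0],[0.0025,0.135,0,0],[0.0025,0.139,0,0],[0.0025,0.139,0,0],[0.0025,0.139,0,0]], jaw=0.65)

```text
t: 35.4
eef_pos: [0.4786, 0.0166, 0.0692]
tool_rot: [-1.208, 1.208, -1.21]
wrist_force: [0.6, 1.1, 0.1]
finger_gap: 0.0554
```

Request:
send_rows(motion=[[0,0,0,0],[0,0,0,0],[0,0,0,0],[0,0,0,0],[0,0,0,0],[0,0,0,0],[0,-0.01,0,0],[0,-0.04,0,0],[0,-0.09,0,0],[0,-0.14,0,0],[0,-0.17,0,0],[0,-0.18,0,0],[0,-0.18,0,0],[0,-0.18,0,0]], jaw=0.0)

```text
t: 37.15
eef_pos: [0.4772, 0.0164, 0.2467]
tool_rot: [-1.211, 1.211, -1.208]
wrist_force: [-1.1, -0.3, -1.6]
finger_gap: 0.0244
```

```bash
python3 -c "
from h import *
go(.511,-.321,.2,-90)"
```

```text
t 37.15 pos [0.4772 0.0164 0.2467] jawax -90.0 gap 0.0244 F [-1.1 -0.3 -1.6] tilt -1.0 SHIFT [0.3374 0.0467 0.0339] TURN 0.0036082817780140886
```

Request:
send_rows(motion=[[0.02,0,0.002,0],[0.06,0,0.006,0],[0.105,0,0.0105,0],[0.15,0,0.015,0],[0.195,0,0.0195,0],[0.24,0,0.024,0],[0.28,0,0.028,0],[0.31,0,0.031,0],[0.33,0,0.033,0],[0.3375,0,0.0338,0],[0.3375,0,0.0338,0],[0.3375,0.04,0.0338,0],[0.3375,0.08,0.0338,0],[0.3375,0.12,0.0338,0],[0.3375,0.145,0.0338,0],[0.3375,0.155,0.0338,0],[0.3375,0.155,0.0338,0],[0.3375,0.155,0.0338,0]])

```text
t: 39.4
eef_pos: [0.5126, -0.3211, 0.0948]
tool_rot: [-1.209, 1.207, -1.21]
wrist_force: [0.2, -0.4, -1.7]
finger_gap: 0.025
```

```bash
python3 -c "
from h import *
go(.511,-.321,.0725,-90)
i=get_image('scene');cv2.imwrite('pics/s6.png',cv2.resize(i['frame'][60:200,120:300],None,fx=2,fy=2))"
```

```text
t 39.4 pos [ 0.5126 -0.3211  0.0948] jawax -90.0 gap 0.025 F [ 0.2 -0.4 -1.7] tilt -1.0 SHIFT [-0.0001  0.0223 -0.0017] TURN 0.01873538338203673
```

View pics/s6.png

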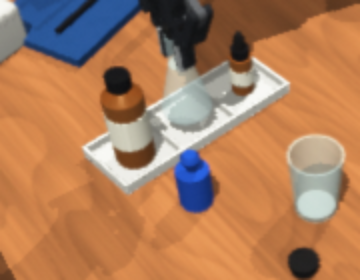

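The flask (crop 188,108) is over the middle compartment. The tall bottle (128,125) and the dropper (240,70) are upright. I lower it.

Request:
send_rows(motion=[[0,0.01,-0.001,0],[0,0.017,-0.001,0],[0,0.02,-0.001,0],[0,0.021,-0.001,0],[0,0.021,-0.001,0]])

```text
t: 40.08
eef_pos: [0.5106, -0.3208, 0.073]
tool_rot: [-1.209, 1.21, -1.209]
wrist_force: [-4.2, 3.6, 8.6]
finger_gap: 0.0248
```

Request:
send_rows(motion=[[0,0,0,0],[0,0,0,0],[0,0,0,0],[0,0,0,0],[0,-0.01,0,0],[0,-0.04,0,0],[0,-0.09,0,0],[0,-0.14,0,0],[0,-0.17,0,0],[-0.04,-0.17,0,0],[-0.09,-0.17,0,0],[-0.14,-0.17,0,0],[-0.18,-0.17,0,0],[-0.2,-0.17,0,0],[-0.2,-0.17,0,0],[-0.2,-0.17,0,0]], jaw=0.6)

```text
t: 42.08
eef_pos: [0.5107, -0.1222, 0.2427]
tool_rot: [-1.209, 1.209, -1.211]
wrist_force: [0.1, -0.4, 0.1]
finger_gap: 0.0512
```

```bash
python3 - <<'E'
from h import *
from scipy.optimize import least_squares
go(.511,-.321,.0725,-90)
def loc(p,c,a):
    d=np.array(p)-c;u=np.array([np.cos(a),np.sin(a)]);return np.round([d@[-u[1],u[0]]*-1,d@u],4)
L=(np.array([.511,-.321]),np.radians(5.1));T=(np.array([.5165,.3008]),np.radians(2.84))
for n in("scene","side"):
  i=get_image(n);cv2.imwrite(f"pics/{n}F.png",i["frame"]);P=cloud(i).reshape(-1,3)
  for nm,t,c,r,a,b,h in(("dropper",L,(.431,-.328),.014,.02,.05,.086),("tall",L,(.592,-.313),.023,.02,.09,.122),("flaskneck",L,(.511,-.321),.013,.073,.105,.12),("flaskstop",L,(.511,-.321),.012,.111,.123,.12),("jar",T,(.556,.303),.028,.02,.047,.066),("weight",T,(.4766,.299),.019,.02,.052,.076)):
    m=np.hypot(P[:,0]-c[0],P[:,1]-c[1])<r+.012;Q=P[m&(P[:,2]>a)&(P[:,2]<b)]
    if len(Q)>10:
        f=least_squares(lambda p:np.hypot(*(Q[:,:2]-p).T)-r,c,loss="soft_l1",f_scale=.002);print(n,nm,len(Q),"tray xy",loc(f.x,*t),"rms",np.sqrt(np.mean(f.fun**2)).round(4),"top",np.nanpercentile(P[m][:,2],99.5).round(4),"want",h)
  for nm,c in(("beaker",(.477,-.1246)),("cruc",(.5405,.064)),("stopper",(.5405,-.067))):
    Q=P[(np.hypot(P[:,0]-c[0],P[:,1]-c[1])<.04)&(P[:,2]>.006)&(P[:,2]<.09)];print(n,nm,len(Q),Q.mean(0).round(3))
E
```

```text
t 42.08 pos [ 0.5107 -0.1222  0.2427] jawax -90.1 gap 0.0512 F [ 0.1 -0.4  0.1] tilt -1.0 SHIFT [0.1987 0.1703 0.0005] TURN -0.06288559981689446
scene dropper 122 tray xy [-0.0004 -0.0842] rms 0.0013 top 0.0878 want 0.086
scene tall 521 tray xy [-0.0009  0.0783] rms 0.0011 top 0.1246 want 0.122
scene flaskneck 139 tray xy [-0.0006 -0.0027] rms 0.0011 top 0.1231 want 0.12
scene flaskstop 97 tray xy [-0.001  -0.0031] rms 0.0039 top 0.1231 want 0.12
scene jar 248 tray xy [0.0005 0.0377] rms 0.0006 top 0.0686 want 0.066
scene weight 238 tray xy [-0.0001 -0.0444] rms 0.0018 top 0.0773 want 0.076
scene beaker 1002 [ 0.477 -0.123  0.054]
scene cruc 179 [0.538 0.064 0.014]
scene stopper 197 [ 0.54  -0.064  0.017]
side dropper 119 tray xy [-0.0001 -0.0797] rms 0.0013 top 0.0875 want 0.086
side tall 380 tray xy [-0.0007  0.0812] rms 0.0013 top 0.1237 want 0.122
side flaskneck 117 tray xy [-0.0001  0.0026] rms 0.0015 top 0.1217 want 0.12
side flaskstop 57 tray xy [0.0001 0.0026] rms 0.0033 top 0.1217 want 0.12
side jar 578 tray xy [0.0002 0.04  ] rms 0.0006 top 0.0685 want 0.066
side weight 459 tray xy [ 0.0007 -0.0417] rms 0.0006 top 0.0777 want 0.076
side beaker 896 [ 0.479 -0.115  0.053]
side cruc 186 [0.543 0.064 0.015]
side stopper 162 [ 0.541 -0.062  0.017]
```

View pics/sceneF.png

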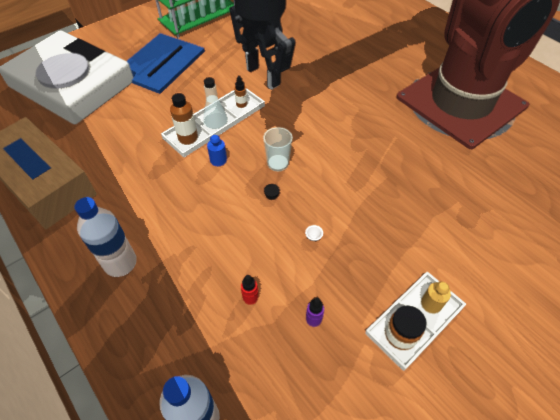

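All five stand upright and centred. The tall bottle (185,118), flask (212,105) and dropper (240,92) are in the long tray, and the jar (408,325) and weight (437,295) are in the short one. The beaker (278,148), stopper (271,191) and crucible (314,233) are where they started, and the gripper is clear. Handing in.

```bash
python3 -c "
from station import *
print(hand_in())"
```

```text
the job is handed in; nothing more can be done
None
```

Both kits are made up and the job is handed in, at about 42 s on the robot's clock; no verdict was reported.

- **Long tray:** the tall bottle is in the far end, the flask in the middle and the amber dropper in the near end.
- **Short tray:** the jar is in the far compartment and the brass weight in the near one.

**Last checks, from the scene and side cameras:**
- **Position:** each thing measured within about 5 mm of its compartment centre, against the 26 mm allowed. The two cameras differ by 2–5 mm along the rows, which is their calibration offset.
- **Height:** tops read 1–3 mm above nominal. The earlier tops on the bench read about 1–3 mm high too, so this fits things sitting on the tray floor.
- **Upright:** all five stand upright in the last picture. I did not measure tilt separately.
- **Bystanders:** the scene camera shows the beaker, crucible and stopper where they started. Red, purple and blue look-alikes were not touched.
- **Forces:** the wrist force at set-down was no more than about 20 N, and the gripper ended clear of everything.

My first tray fit assumed the trays ran along world y and came out poor. A top-down map showed they run along x, and the refit agreed between the two cameras to within 3 mm.

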